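# Stand the toppled splash shield up in front of the hotplate

### The arm

A 6-joint arm with a two-finger parallel gripper is mounted at the origin on a cart in front of the work surface, level with it; the furniture and walls round the work are solid. World frame = base frame: x ahead of the robot, y to its left, z up, the work surface at z = 0. Lengths are in m, angles in degrees, forces in N, time in s.
With the tool pointing down it reaches from about 0.3 to 0.75 m from the base axis. Payload 8.5 kg.
Tool frame: the origin (TCP) lies at the very end of the fingers, on their centre line; the grasp point (between the pads) lies 19 mm behind it; z points along the fingers, x is the direction in which the jaws open and shut, and the axes are right-handed (so a half turn about z gives the same grasp; the last joint's range is limited). The gripper opens to 85 mm and grips with 20 to 120 N. Pads are 22 mm wide; open, the fingers measure 114 mm over their backs; the gripper's body (76 mm by 85 mm) begins 54 mm behind the grasp point. The pads swing forward as they close: fully open they stand 13 mm farther back than shut.
Start: joints at [56.476, 21.807, 74.336, -0, 83.858, -12.336], TCP at [0.199, 0.513, 0.231] pointing down, gripper open.
Joint ranges: [-178.18, 178.18], [-50.72, 133.34], [12.68, 142.11], [-81.47, 261.47], [9.98, 163.14], [-165.26, 165.26]. Speed limits (degrees/s): [136.94, 136.94, 180, 180, 180, 180].

### API

Orientations are given as [roll, pitch, yaw] about the fixed x, y, z axes, in that order (R = Rz(yaw) Ry(pitch) Rx(roll)).
In Python, from station import * gives the robot as it stands.
- The arm moves only by the tool apply_moves, never from a script. Its argument "rows" is a list of rows, each an object with "travel": the shift along the tool's x, y, z in m, a list of three; "dr": the turn, a rotation vector about the tool's x, y, z in degrees, a list of three. In form: [{"travel": [dx, dy, dz], "dr": [rx, ry, rz]}, ...]. A call has 1 to 12 rows; each row is the pose to reach, as a shift and turn from the pose commanded when the call began, along the tool's axes at that moment; what a row does not reach only later rows make up. A row lasts 1/12 s, in which the tool goes at most 41.7 mm and 7.16 degrees, less where a joint would pass 70% of its speed; a pose out of reach is approached as far as the arm can. A call with a gripper value outside its range is refused whole. "grip" is the closure, from -1 (fully open) to 1 (shut), so that 0 is half open, set as the call begins (left out, the last holds). The fingers move at their own pace and stop on an object; "squeeze" is the grip in N (left out, the last holds). Time passes only in rows, so rows that repeat a pose let the fingers close. It gives the time, the measured TCP pose, the force and the opening at its end, in the units of the state.
- observe(): the state, without advancing time (a new reading comes with each control period).
- get_image(name): name is "scene" or "top" or "wrist"; returns a dict with "pixels" (400x640x3 uint8, red, green, blue), "fx", "fy", "cx", "cy" (pixels), "extrinsics" (4x4, takes a point from camera to world coordinates). Camera axes: x right, y down, z forward; pixel columns grow to the right and rows downward; lengths in m; the calibration is good to about 2 mm. A picture is of the moment at which its call begins. There is no depth.
- finish_job(): hands the job in, once; it reports no verdict.
The state is a dict: "time": time; "qpos": joint angles; "dq": joint speeds; "joint_efforts": joint torques, N m; "eef_pos": TCP position; "tool_rot": TCP orientation; "ft_force": force on the tool from outside, world axes, zero at the start; "wrist_torque": the same for the moment, N m; "opening": finger opening in m.
Only numpy, scipy, OpenCV 4.12 (cv2) and the standard library are available. Lean on these libraries where they do the work, as an engineer would, in place of code of your own. Each camera call takes 0.05 s, during which the arm holds its last target. There are 200 camera calls.

### The job

The low amber splash shield in front of the hotplate has been knocked over: its pane lies flat on the bench towards you and its white foot sticks up. With the fingertips only, push the upright foot over, away from you, until the shield stands on its foot again where it lies; then push the standing shield back along the bench until the rear edge of its foot is flush against the front of the hotplate along its whole width, roughly centred on it. Do not grip, lift or carry the shield, and leave everything else on the bench undisturbed.

Things in the scene. Friction and masses are not known exactly. Their poses are not given: they have to be found in the camera images.
- shield: loose L-shaped splash shield, 0.72 kg: white foot plate with an amber pane along its front edge. Origin: middle of the foot's front bottom edge, about which it tips. Standing: z up along the pane, x along the foot away from the pane, y along the width. At the start it lies on the pane: z level towards the robot, x straight up, the foot upright 90 mm high at the far end of the pane
- toe_mid (a point): middle of the white foot's rear edge (the upper edge at the start). The foot spans own x 0 to 90, y -110 to 110, z 0 to 16 mm. About 1 N here tips the shield; it drops onto its foot by itself once the foot leans about 20 degrees; the pane rises behind the pushing finger as the foot goes down
- pane_top (a point): middle of the pane's black top edge. The translucent amber pane spans own x 0 to 4, y -110 to 110, z 16 to 88 mm; an 8 mm clamping strip with screw heads (looks only) runs along its inside next to the foot. Sliding the standing shield takes about 4 to 5 N; push low on the pane, it tips over if pushed hard near the top
- toe_left (a point): left end (own y = +110 mm) of the foot's rear edge, half-way up its 16 mm thickness; own x = 90 mm
- toe_right (a point): right end (own y = -110 mm) of the foot's rear edge, half-way up its thickness; own x = 90 mm
- plate_front (a point): bottom middle of the front face of the white stirring hotplate (fixed, 190 mm wide, 94 mm high, a beaker on top up to 165 mm), on the bench, square under the face. Its x axis points into the hotplate, away from the robot, y along the face. The face is flat at x = 0 from 10 to 78 mm above the bench and stops the 16 mm thick foot; two black knobs stand out of it above the foot
- marker_red: white marker with red cap lying on the bench, 136 mm long, 15 mm thick; bystander
- vial_free: glass vial with black screw cap, standing, 28 mm across, 56 mm high; bystander, origin at the centre of its underside
- climate_meter: small blue and white meter with a display, standing, 42 x 50 mm, 84 mm high; bystander, origin at the centre of its underside

How it is judged:
By the outcome, as a careful person would: the job done as asked, in the order asked, and still so for the second after the job is handed in, with the robot touching nothing.
It also fails if it takes over 51 s, if anything falls off the work surface, if the arm or the gripper's body presses on something with over 40 N, if the wrist force passes 120 N, or if a joint passes its speed limit or range.

## Working session

There is one attempt and no reset: what is moved stays moved. The work goes in short steps, Python scripts to look and compute and a tool call to move; the robot and the scene stay as the last step left them, time stands still between calls to the robot, and variables do not carry over. Pictures are saved under pics/ and viewed, about 8 in all and at most 12, crops included, and the job is handed in when it is done.

Besides the shell and the picture viewer there is one more tool, called after ">>>" as name(argument=value, ...) on one line, values as JSON. apply_moves: Moves the arm, as the interface text tells. Its arguments: {"type":"object","properties":{"rows":{"type":"array","items":{"type":"object","properties":{"travel":{"type":"array","items":{"type":"number"}},"dr":{"type":"array","items":{"type":"number"}}}}},"grip":{"type":"number"},"squeeze":{"type":"number"}},"required":["rows"]}

```bash
mkdir -p pics; ls; cat > h.py <<'E'
from station import *
import numpy as np, cv2
def shot(name,fn):
    d=get_image(name); cv2.imwrite('pics/'+fn,cv2.cvtColor(d['pixels'],cv2.COLOR_RGB2BGR)); return d
def ray(d,u,v,z=0.,):
    E=np.array(d['extrinsics']); r=E[:3,:3]@np.array([(u-d['cx'])/d['fx'],(v-d['cy'])/d['fy'],1]); o=E[:3,3]
    return o+r*(z-o[2])/r[2]
def proj(d,p):
    E=np.array(d['extrinsics']); q=E[:3,:3].T@(np.array(p)-E[:3,3]); return d['fx']*q[0]/q[2]+d['cx'],d['fy']*q[1]/q[2]+d['cy']
E
python3 - <<'E'
from h import *
import pickle
s=observe(); print(s)
a=shot('scene','s0.png'); b=shot('top','t0.png'); pickle.dump((a,b),open('i0.pkl','wb'))
for d in(a,b): print(np.round(d['extrinsics'],3).tolist(),d['fx'],d['cx'],d['cy'])
E
```

```text
pics
{'time': 0.0, 'qpos': array([ 5.64756612e+01,  2.18410648e+01,  7.43837383e+01, -1.27875114e-03,
        8.38575824e+01, -1.23357601e+01]), 'dq': array([-0.11345009, -0.0210783 , -0.04556439,  0.00646754,  0.03958126,
        0.01399598]), 'joint_efforts': array([-5.34136561e-04, -4.48466492e+01, -2.31279391e+01, -2.62168305e-04,
        4.82446238e-03, -6.79331288e-05]), 'eef_pos': array([0.19863785, 0.512572  , 0.23071705]), 'tool_rot': array([-1.79983641e+02,  8.07549950e-02,  6.88115706e+01]), 'ft_force': array([ 0.49477353, -0.04107715,  0.12234189]), 'wrist_torque': array([ 0.01882027, -0.01976522,  0.00331802]), 'opening': 0.0855068131424562}
[[0.678, -0.561, 0.475, 0.053], [-0.735, -0.52, 0.436, -0.259], [0.002, -0.644, -0.765, 0.832], [0.0, 0.0, 0.0, 1.0]] 393.4971435118886 326.3390567425734 199.5585176427675
[[-0.018, -0.994, 0.105, 0.439], [-1.0, 0.02, 0.014, 0.189], [-0.016, -0.104, -0.994, 1.123], [0.0, 0.0, 0.0, 1.0]] 373.8874362990567 319.43829870696146 200.96628012092995
```

View pics/s0.png

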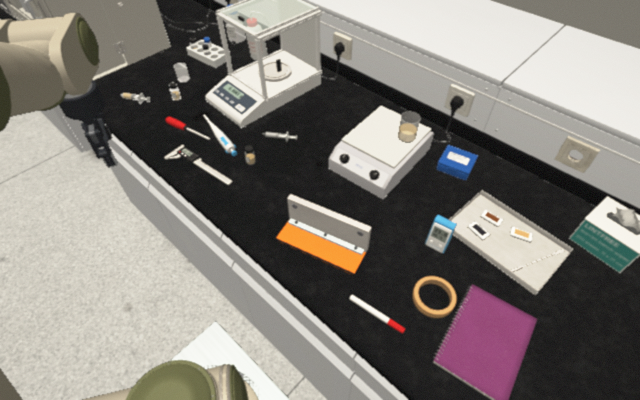

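View pics/t0.png

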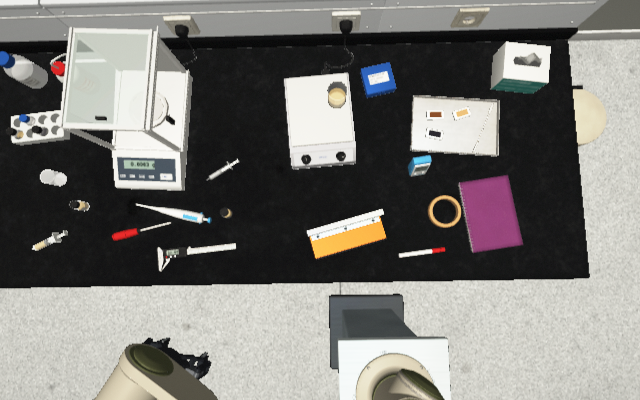

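```bash
python3 - <<'E'
from h import *
import pickle
a,b=pickle.load(open('i0.pkl','rb'))
for n,d in(('scene',a),('top',b)):
    hsv=cv2.cvtColor(d['pixels'],cv2.COLOR_RGB2HSV)
    m=cv2.inRange(hsv,(10,190,150),(25,255,255))
    c=max(cv2.findContours(m,0,2)[0],key=cv2.contourArea)
    q=cv2.approxPolyDP(c,5,True)[:,0]; r=cv2.boxPoints(cv2.minAreaRect(c))
    print(n,'amber'); 
    for p in q: print(p,ray(d,*p,.004).round(4)[:2])
    print('rect',[ray(d,*p,.004).round(4)[:2].tolist() for p in r])
# white blobs in top: foot & hotplate
    w=cv2.inRange(hsv,(0,0,110),(180,60,255))
    for c in cv2.findContours(w,0,2)[0]:
        if cv2.contourArea(c)>300:
            x,y,ww,hh=cv2.boundingRect(c)
            if 270<x<380 and 60<y<260 and ww<130: print('white',cv2.approxPolyDP(c,2.5,True)[:,0].tolist())
def crop(d,x0,y0,x1,y1,s): return cv2.resize(cv2.cvtColor(d['pixels'][y0:y1,x0:x1],cv2.COLOR_RGB2BGR),None,fx=s,fy=s,interpolation=cv2.INTER_CUBIC)
A=crop(a,260,90,460,290,4)[:,:];B=crop(b,270,60,470,270,4)
cv2.imwrite('pics/c0.png',np.hstack([cv2.resize(A,(400,560),interpolation=3)*0+0,cv2.resize(A,(400,560))])[:, 400:] if 0 else cv2.resize(A,(600,600)))
cv2.imwrite('pics/c1.png',cv2.resize(B,(571,600)))
E
```

```text
scene amber
[276 237] [0.3879 0.2213]
[352 272] [0.4423 0.0141]
[365 253] [0.5047 0.0249]
[287 223] [0.4376 0.233 ]
rect [[0.3837, 0.2192], [0.4449, 0.2505], [0.5047, 0.0249], [0.4451, 0.0042]]
white [[289, 194], [290, 223], [359, 253], [366, 250], [370, 226]]
white [[381, 105], [334, 147], [329, 157], [329, 168], [383, 198], [429, 147], [433, 133], [418, 121], [417, 115], [413, 113], [418, 117], [416, 121], [408, 122], [400, 114]]
top amber
[315 257] [0.39   0.2208]
rect [[0.39, 0.2208], [0.39, 0.2208], [0.39, 0.2208], [0.39, 0.2208]]
white [[383, 211], [379, 209], [310, 229], [307, 234], [313, 240], [375, 222]]
white [[347, 72], [284, 78], [292, 168], [355, 162]]
```

View pics/c0.png

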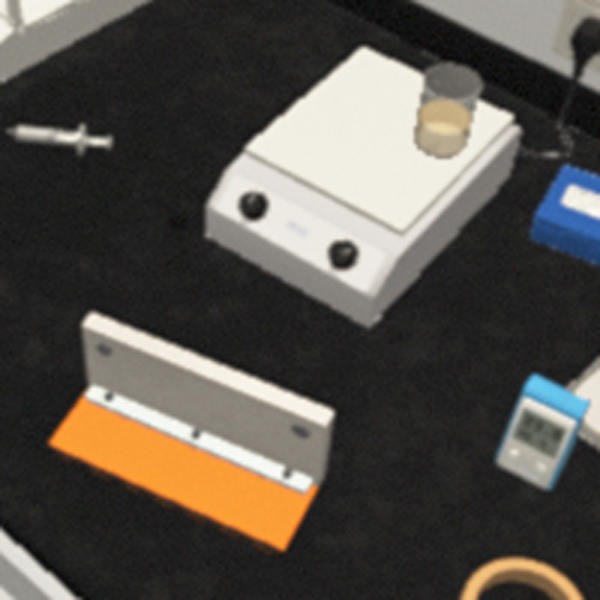

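View pics/c1.png

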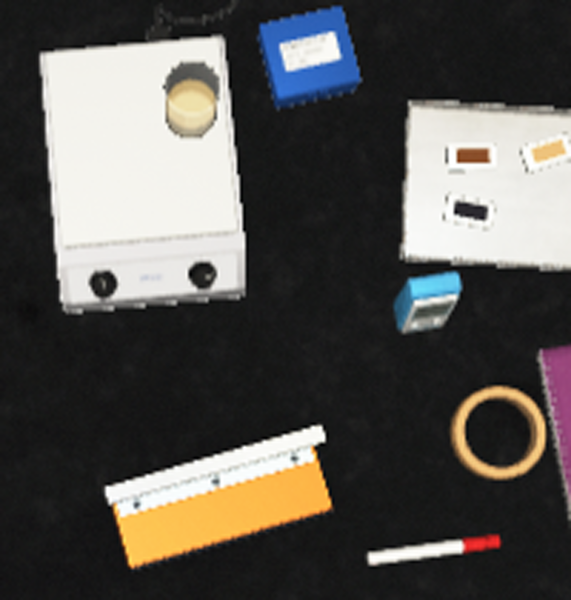

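```bash
python3 - <<'E'
from h import *
import pickle
a,b=pickle.load(open('i0.pkl','rb'))
def tri(u,v):
    A=[];y=[]
    for d,(p,q) in((a,u),(b,v)):
        E=np.array(d['extrinsics']);r=E[:3,:3]@np.array([(p-d['cx'])/d['fx'],(q-d['cy'])/d['fy'],1]);r/=np.linalg.norm(r)
        P=np.eye(3)-np.outer(r,r);A.append(P);y.append(P@E[:3,3])
    return np.linalg.lstsq(np.vstack(A),np.hstack(y),rcond=None)[0].round(4)
def e(u,x0,y0,s): return (x0+u[0]/s-.5+.5/s,y0+u[1]/s-.5+.5/s)
A=lambda p:e(p,260,90,3.0); B=lambda p:e(p,270,60,571/200)
# name: crop c0 pix, crop c1 pix
P={'footTL_near':((87,327),(108,500)),'footTR_near':((331,424),(324,440)),'footTL_far':((95,313),(105,488)),'footTR_far':((335,410),(321,427)),
'paneL':((49,441),(132,568)),'paneR':((285,550),(331,510)),
'hpL':((207,235),(66,311)),'hpR':((373,327),(244,297))}
for k,(p,q) in P.items(): print(k,tri(A(p),B(q)),[ray(a,*A(p),z)[:2].round(4).tolist()+ray(b,*B(q),z)[:2].round(4).tolist() for z in (.0,.01,.09)])
for k,p in {'markL':(368,560),'markR':(500,541),'meter_nearL':(407,332)}.items(): print(k,ray(b,*B(p),.007).round(3))
print('caliper R',ray(b,236,247,.01).round(3),'vial bottom',ray(a,251,163,0).round(3),ray(b,225,213,.05).round(3))
print('hp top',[ray(b,*p,.094).round(3)[:2].tolist() for p in ((347,72),(284,78))])
E
```

```text
footTL_near [0.4552 0.2379 0.0833] [[0.5005, 0.2928, 0.4559, 0.2423], [0.4951, 0.2862, 0.4558, 0.2418], [0.4521, 0.233, 0.4546, 0.238]]
footTR_near [0.5102 0.0263 0.0896] [[0.5676, 0.059, 0.5145, 0.0141], [0.5614, 0.0552, 0.5139, 0.0157], [0.5119, 0.0245, 0.5085, 0.0281]]
footTL_far [0.4669 0.2402 0.0893] [[0.5174, 0.2997, 0.4685, 0.2452], [0.5118, 0.293, 0.4683, 0.2447], [0.4671, 0.2392, 0.4662, 0.2407]]
footTR_far [0.5217 0.0302 0.0929] [[0.5817, 0.0658, 0.5283, 0.0168], [0.5754, 0.0619, 0.5275, 0.0183], [0.5245, 0.0306, 0.5211, 0.0306]]
paneL [0.3856 0.218  0.0112] [[0.3902, 0.2244, 0.3849, 0.2183], [0.3862, 0.2186, 0.3854, 0.2181], [0.3537, 0.1721, 0.3893, 0.216]]
paneR [0.4426 0.0088 0.0048] [[0.4465, 0.009, 0.4412, 0.0095], [0.4417, 0.0058, 0.4412, 0.0111], [0.4039, -0.0201, 0.441, 0.0239]]
hpL [0.6551 0.2835 0.0122] [[0.6635, 0.292, 0.658, 0.2841], [0.6562, 0.2854, 0.656, 0.2833], [0.5975, 0.2323, 0.6404, 0.2765]]
hpR [0.6672 0.0938 0.015 ] [[0.6799, 0.0992, 0.6691, 0.0938], [0.6724, 0.0949, 0.667, 0.0946], [0.6121, 0.0604, 0.6506, 0.1014]]
markL [ 0.389 -0.026  0.007]
markR [ 0.406 -0.162  0.007]
meter_nearL [ 0.626 -0.076  0.007]
caliper R [0.424 0.455 0.01 ] vial bottom [0.521 0.477 0.   ] [0.522 0.477 0.05 ]
hp top [[0.917, 0.117], [0.904, 0.299]]
```

```bash
cat >> h.py <<'E'
from scipy.spatial.transform import Rotation as Ro
def goto(pos,yaw,tilt=0):
    s=observe(); R0=Ro.from_euler('xyz',s['tool_rot'],degrees=True)
    R1=Ro.from_euler('xyz',[180,0,yaw],degrees=True)*Ro.from_rotvec([-tilt,0,0],degrees=True)
    print('travel',R0.inv().apply(np.array(pos)-s['eef_pos']).round(4).tolist(),'dr',(R0.inv()*R1).as_rotvec(degrees=True).round(2).tolist())
    print('t',round(s['time'],2),'pos',s['eef_pos'].round(4).tolist(),'rot',s['tool_rot'].round(2).tolist(),'F',s['ft_force'].round(2).tolist(),'op',round(s['opening'],4),'q',s['qpos'].round(1).tolist())
def sh(o,yaw,x,y,z):
    c,s=np.cos(np.radians(yaw)),np.sin(np.radians(yaw)); return [o[0]+c*x-s*y,o[1]+s*x+c*y,z]
E
python3 -c "
from h import *
goto(sh((.495,.135),15,-.06,0,.15),105)"
```

```text
travel [-0.2803, 0.3644, 0.081] dr [-0.04, 0.06, -36.19]
t 0.1 pos [0.1986, 0.5126, 0.2308] rot [-179.98, 0.07, 68.81] F [-0.27, 0.32, -0.42] op 0.0853 q [56.5, 21.8, 74.4, 0.0, 83.9, -12.3]
```

>>> apply_moves(grip=1, rows=[{"travel": [-0.025, 0.033, 0], "dr": [0, 0, -3]}, {"travel": [-0.05, 0.066, 0], "dr": [0, 0, -6]}, {"travel": [-0.075, 0.099, 0], "dr": [0, 0, -9]}, {"travel": [-0.1, 0.132, 0], "dr": [0, 0, -13]}, {"travel": [-0.125, 0.165, 0], "dr": [0, 0, -17]}, {"travel": [-0.15, 0.198, 0], "dr": [0, 0, -21]}, {"travel": [-0.175, 0.231, 0], "dr": [0, 0, -25]}, {"travel": [-0.2, 0.264, 0], "dr": [0, 0, -29]}, {"travel": [-0.225, 0.297, 0.01], "dr": [0, 0, -32]}, {"travel": [-0.25, 0.33, 0.03], "dr": [0, 0, -36.2]}, {"travel": [-0.27, 0.35, 0.055], "dr": [0, 0, -36.2]}, {"travel": [-0.28, 0.3645, 0.081], "dr": [0, 0, -36.2]}])

```text
time: 1.1
eef_pos: [0.4386, 0.1171, 0.1496]
tool_rot: [179.9, 0.1, 104.9]
ft_force: [0.5, 0.5, -0.3]
opening: 0.0
```

```bash
python3 -c "
from h import *
shot('wrist','w0.png')
goto(sh((.495,.135),15,-.045,0,.085),105)"
```

```text
travel [0.0036, 0.0156, 0.0598] dr [-0.36, -0.03, -0.2]
t 1.15 pos [0.4377, 0.1159, 0.1449] rot [-179.64, -0.03, 104.8] F [-0.91, -1.52, -5.85] op -0.0001 q [-0.2, 17.6, 96.9, -0.1, 65.8, -104.9]
```

>>> apply_moves(rows=[{"travel": [0.003, 0.005, 0.015], "dr": [0, 0, 0]}, {"travel": [0.003, 0.01, 0.03], "dr": [0, 0, 0]}, {"travel": [0.003, 0.013, 0.045], "dr": [0, 0, 0]}, {"travel": [0.003, 0.015, 0.06], "dr": [0, 0, 0]}, {"travel": [0.003, 0.015, 0.065], "dr": [0, 0, 0]}, {"travel": [0.003, 0.015, 0.065], "dr": [0, 0, 0]}, {"travel": [0.003, 0.015, 0.065], "dr": [0, 0, 0]}, {"travel": [0.003, 0.015, 0.065], "dr": [0, 0, 0]}])

```text
time: 1.82
eef_pos: [0.4514, 0.1269, 0.0862]
tool_rot: [179.9, 0.0, 105.0]
ft_force: [0.1, 0.2, 0.6]
opening: -0.0001
```

```bash
python3 -c "
from h import *
goto(sh((.495,.135),15,-.027,0,.085),105)
d=shot('scene','s1.png'); cv2.imwrite('pics/c2.png',cv2.resize(cv2.imread('pics/s1.png')[120:290,230:430],None,fx=4,fy=3.5))"
```

```text
travel [-0.0035, 0.0172, 0.0012] dr [0.07, 0.02, 0.02]
t 1.82 pos [0.4514, 0.1269, 0.0862] rot [179.93, 0.02, 105.02] F [0.1, 0.17, 0.59] op -0.0001 q [1.2, 23.7, 99.4, -0.0, 56.8, -103.8]
```

View pics/c2.png

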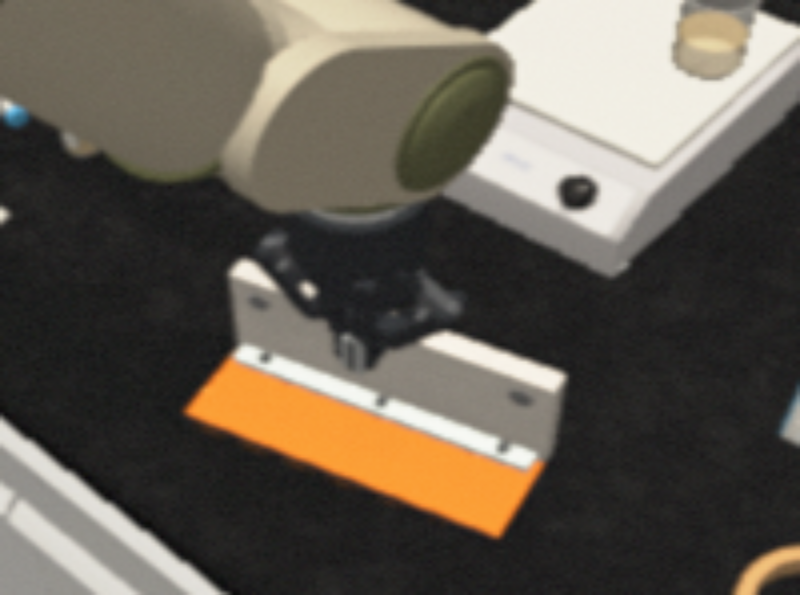

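>>> apply_moves(rows=[{"travel": [0, 0.008, 0.001]}, {"travel": [0, 0.015, 0.002]}, {"travel": [0, 0.021, 0.002]}, {"travel": [0, 0.027, 0.002]}, {"travel": [0, 0.033, 0.001]}, {"travel": [0, 0.039, 0.001]}, {"travel": [0, 0.045, 0.001]}, {"travel": [0, 0.051, 0.001]}, {"travel": [0, 0.056, 0]}, {"travel": [0, 0.062, -0.02]}, {"travel": [0, 0.062, -0.06]}, {"travel": [0, 0.062, -0.09]}])

```text
schema error: expected keys travel, dr
```

>>> apply_moves(rows=[{"travel": [0, 0, 0]}, {"travel": [0, 0, 0]}, {"travel": [0, -0.03, -0.02]}, {"travel": [0, -0.065, -0.04]}, {"travel": [0, -0.1, -0.06]}, {"travel": [0, -0.13, -0.06]}, {"travel": [0, -0.15, -0.06]}, {"travel": [0, -0.16, -0.06]}, {"travel": [0, -0.16, -0.06]}])

```text
schema error: expected keys travel, dr
```

```bash
python3 -c "
from h import *
import pickle
a=shot('scene','s2.png');b=shot('top','t2.png');pickle.dump((a,b),open('i2.pkl','wb'))
f=lambda n,y0,y1,x0,x1: cv2.resize(cv2.imread(n)[y0:y1,x0:x1],(400,500),interpolation=3)
cv2.imwrite('pics/c3.png',np.hstack([f('pics/s2.png',100,300,260,420),f('pics/t2.png',90,290,260,420)]))
goto(sh((.495,.135),15,-.1,0,.2),105)"
```

```text
travel [-0.0034, -0.0556, -0.1141] dr [0.07, 0.02, 0.02]
t 1.97 pos [0.4514, 0.1268, 0.086] rot [179.93, 0.02, 105.02] F [1.09, 0.37, -0.19] op 0.0001 q [1.2, 23.8, 99.4, -0.0, 56.7, -103.8]
```

View pics/c3.png

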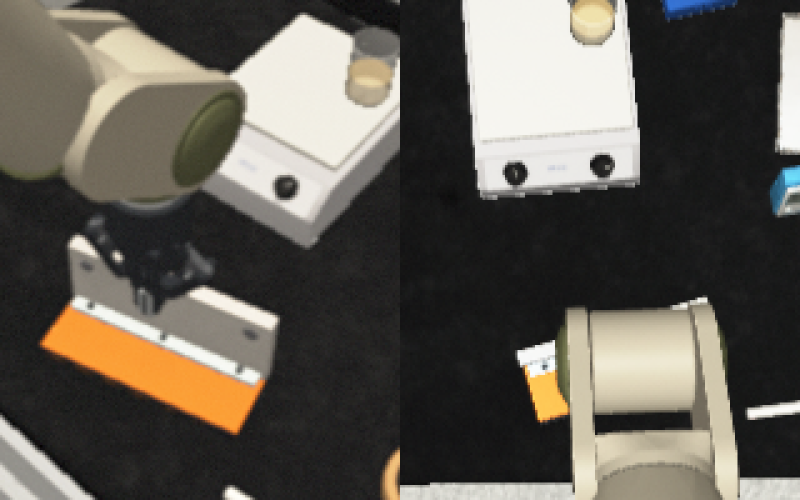

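The moves were refused (both keys are needed), so nothing has moved and the shield still lies on its pane. I'll send them again.

>>> apply_moves(rows=[{"travel": [0, 0.008, 0.001], "dr": [0, 0, 0]}, {"travel": [0, 0.015, 0.002], "dr": [0, 0, 0]}, {"travel": [0, 0.021, 0.002], "dr": [0, 0, 0]}, {"travel": [0, 0.027, 0.002], "dr": [0, 0, 0]}, {"travel": [0, 0.033, 0.001], "dr": [0, 0, 0]}, {"travel": [0, 0.039, 0.001], "dr": [0, 0, 0]}, {"travel": [0, 0.045, 0.001], "dr": [0, 0, 0]}, {"travel": [0, 0.051, 0.001], "dr": [0, 0, 0]}, {"travel": [0, 0.056, 0], "dr": [0, 0, 0]}, {"travel": [0, 0.062, -0.02], "dr": [0, 0, 0]}, {"travel": [0, 0.062, -0.06], "dr": [0, 0, 0]}, {"travel": [0, 0.062, -0.09], "dr": [0, 0, 0]}])

```text
time: 2.97
eef_pos: [0.5115, 0.143, 0.1772]
tool_rot: [180.0, 0.0, 105.0]
ft_force: [1.7, -1.2, 0.5]
opening: -0.0003
```

>>> apply_moves(rows=[{"travel": [0, 0, 0], "dr": [0, 0, 0]}, {"travel": [0, 0, 0], "dr": [0, 0, 0]}, {"travel": [0, -0.03, -0.02], "dr": [0, 0, 0]}, {"travel": [0, -0.065, -0.04], "dr": [0, 0, 0]}, {"travel": [0, -0.1, -0.06], "dr": [0, 0, 0]}, {"travel": [0, -0.13, -0.06], "dr": [0, 0, 0]}, {"travel": [0, -0.15, -0.06], "dr": [0, 0, 0]}, {"travel": [0, -0.16, -0.06], "dr": [0, 0, 0]}, {"travel": [0, -0.16, -0.06], "dr": [0, 0, 0]}])

```text
time: 3.72
eef_pos: [0.3551, 0.1012, 0.2348]
tool_rot: [-179.9, -0.0, 105.0]
ft_force: [0.5, -0.5, 1.4]
opening: -0.0003
```

```bash
python3 -c "
from h import *
import pickle
a=shot('scene','s2.png');b=shot('top','t2.png');pickle.dump((a,b),open('i2.pkl','wb'))
f=lambda n,y0,y1,x0,x1: cv2.resize(cv2.imread(n)[y0:y1,x0:x1],(400,500),interpolation=3)
cv2.imwrite('pics/c4.png',np.hstack([f('pics/s2.png',100,300,260,420),f('pics/t2.png',90,290,260,420)]))
goto(sh((.495,.135),15,-.1,0,.2),105)"
```

```text
travel [-0.0032, 0.0417, 0.035] dr [-0.01, -0.01, -0.01]
t 3.82 pos [0.3573, 0.1014, 0.235] rot [-179.99, -0.01, 104.99] F [-0.07, -0.06, 0.6] op 0.0002 q [-2.6, 3.3, 98.7, 0.0, 78.0, -107.6]
```

View pics/c4.png

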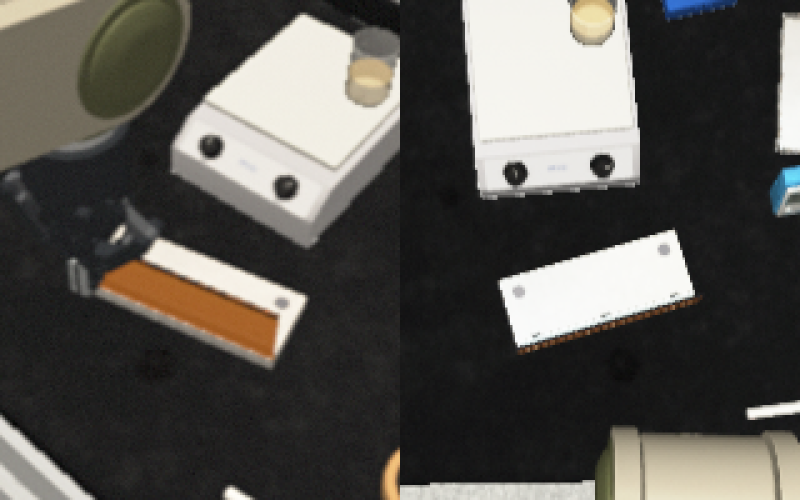

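```bash
cat >> h.py <<'E'
HP=np.array([.662,.1895]); HY=3.8
def foot(d):
    g=cv2.cvtColor(d['pixels'],cv2.COLOR_RGB2HSV); w=cv2.inRange(g,(0,0,120),(180,70,255))
    w[:162]=0 if False else w[:162]
    best=None
    for c in cv2.findContours(w,0,2)[0]:
        x,y,ww,hh=cv2.boundingRect(c)
        if cv2.contourArea(c)>800 and 280<x+ww/2<400 and 160<y+hh/2<250: best=c
    P=np.array([ray(d,*p,.016)[:2] for p in best[:,0]],np.float32)
    (c,s,ang)=cv2.minAreaRect(P); B=cv2.boxPoints((c,s,ang)); r=B[np.argsort(B[:,0])[2:]]; r=r[np.argsort(-r[:,1])]
    y=r[0]-r[1]; yaw=np.degrees(np.arctan2(-y[0],y[1])); L=np.hypot(*y)
    x=np.array([np.cos(np.radians(yaw)),np.sin(np.radians(yaw))]); toe=r.mean(0)+x*.0014
    print('foot rear L,R',r.round(4).tolist(),'size',np.round(s,4),'yaw',yaw.round(2),'toe',toe.round(4),'origin',(toe-.09*x).round(4))
    n=Ro.from_euler('z',-HY,degrees=True).as_matrix()[:2,:2]; print('toe in hotplate frame',(n@(toe-HP)).round(4),'dyaw',round(yaw-HY,2))
    return best
E
python3 - <<'E'
from h import *
import pickle
a,b=pickle.load(open('i2.pkl','rb')); foot(b)
# hotplate front edge in top: last bright row per column
g=b['pixels'].sum(2)/3
e=[]
for u in range(296,352):
    col=g[150:180,u]; k=np.where(col>70)[0].max(); 
    v=150+k+ (col[k]-70)/max(col[k]-col[k+1],1)
    e.append(ray(b,u,v,.01)[:2])
e=np.array(e); m=np.polyfit(e[:,1],e[:,0],1); print('hp line slope deg',np.degrees(np.arctan(-m[0])),'x at y=.1895',np.polyval(m,.1895))
E
```

```text
foot rear L,R [[1.093999981880188, 1.1404999494552612], [1.0705000162124634, -0.7911999821662903]] size [1.9318 1.0889] yaw -0.7 toe [1.0836 0.1746] origin [0.9936 0.1757]
toe in hotplate frame [ 0.4197 -0.0428] dyaw -4.5
hp line slope deg 4.188635308746083 x at y=.1895 0.6605715896810808
```

```bash
sed -i 's/>800 and/>800 and ww<120 and/; s/HP=.*/HP=np.array([.661,.1895]); HY=4.0/; /w\[:162\]/d' h.py
python3 - <<'E'
from h import *
import pickle
a,b=pickle.load(open('i2.pkl','rb')); foot(b)
E
```

```text
foot rear L,R [[0.5547999739646912, 0.26579999923706055], [0.6122000217437744, 0.054099999368190765]] size [0.0845 0.2193] yaw 15.15 toe [0.5849 0.1603] origin [0.498  0.1368]
toe in hotplate frame [-0.078  -0.0238] dyaw 11.15
```

```bash
python3 -c "
from h import *
goto([.532,-.015,.15],94);goto([.532,-.015,.03],94)"
```

```text
travel [-0.1576, 0.1387, 0.0849] dr [-0.02, -0.01, 10.99]
t 3.82 pos [0.3573, 0.1014, 0.235] rot [-179.99, -0.01, 104.99] F [-0.07, -0.06, 0.6] op 0.0002 q [-2.6, 3.3, 98.7, 0.0, 78.0, -107.6]
travel [-0.1577, 0.1387, 0.2049] dr [-0.02, -0.01, 10.99]
t 3.82 pos [0.3573, 0.1014, 0.235] rot [-179.99, -0.01, 104.99] F [-0.07, -0.06, 0.6] op 0.0002 q [-2.6, 3.3, 98.7, 0.0, 78.0, -107.6]
```

>>> apply_moves(rows=[{"travel": [-0.03, 0.02, 0], "dr": [0, 0, 2]}, {"travel": [-0.06, 0.04, 0], "dr": [0, 0, 4]}, {"travel": [-0.09, 0.06, 0], "dr": [0, 0, 6]}, {"travel": [-0.12, 0.08, 0], "dr": [0, 0, 8]}, {"travel": [-0.145, 0.1, 0], "dr": [0, 0, 10]}, {"travel": [-0.158, 0.12, 0.02], "dr": [0, 0, 11]}, {"travel": [-0.158, 0.135, 0.055], "dr": [0, 0, 11]}, {"travel": [-0.158, 0.1387, 0.09], "dr": [0, 0, 11]}, {"travel": [-0.158, 0.1387, 0.125], "dr": [0, 0, 11]}, {"travel": [-0.158, 0.1387, 0.16], "dr": [0, 0, 11]}, {"travel": [-0.158, 0.1387, 0.19], "dr": [0, 0, 11]}, {"travel": [-0.158, 0.1387, 0.205], "dr": [0, 0, 11]}])

```text
time: 4.82
eef_pos: [0.5307, -0.0148, 0.0254]
tool_rot: [-179.7, -0.1, 94.0]
ft_force: [-0.5, -0.6, -0.8]
opening: 0.0001
```

>>> apply_moves(rows=[{"travel": [0, 0, 0], "dr": [0, 0, 0]}, {"travel": [0, 0, 0], "dr": [0, 0, 0]}, {"travel": [0.008, 0, 0], "dr": [0, 0, 0]}, {"travel": [0.014, 0, 0], "dr": [0, 0, 0]}, {"travel": [0.018, 0, 0], "dr": [0, 0, 0]}, {"travel": [0.021, 0, 0], "dr": [0, 0, 0]}, {"travel": [0.024, 0, 0], "dr": [0, 0, 0]}, {"travel": [0.027, 0, 0], "dr": [0, 0, 0]}])

```text
time: 5.48
eef_pos: [0.5301, 0.0114, 0.0312]
tool_rot: [179.9, 0.1, 94.0]
ft_force: [-0.1, -6.2, 1.9]
opening: -0.0003
```

```bash
python3 -c "
from h import *
d=shot('scene','s3.png');b=shot('top','t3.png')
f=lambda n,y0,y1,x0,x1: cv2.resize(cv2.imread(n)[y0:y1,x0:x1],(400,500),interpolation=3)
cv2.imwrite('pics/c5.png',np.hstack([f('pics/s3.png',100,300,260,420),f('pics/t3.png',90,290,260,420)]))
goto([.532,-.015,.03],94)"
```

```text
travel [-0.0269, 0.0002, 0.0011] dr [0.1, 0.04, 0.04]
t 5.58 pos [0.5299, 0.0118, 0.0311] rot [179.9, 0.04, 94.04] F [0.16, -2.46, 2.14] op 0.0002 q [-11.5, 33.3, 93.0, -0.0, 53.6, -105.6]
```

View pics/c5.png

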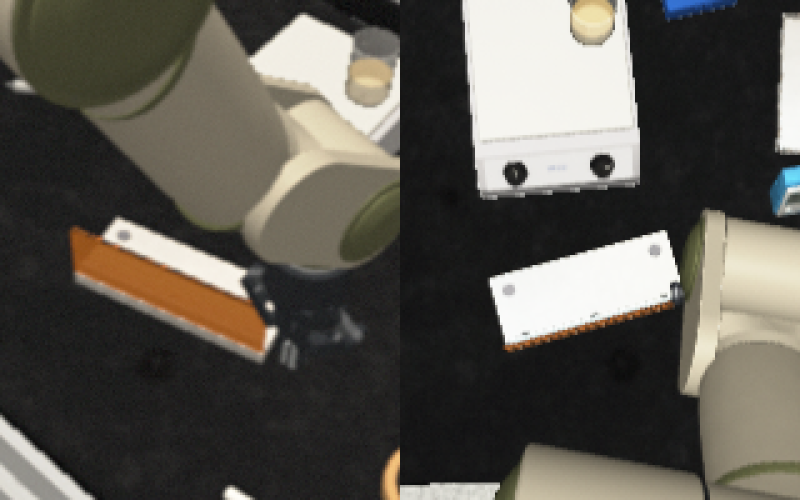

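```bash
python3 -c "
from h import *
foot(get_image('top'))"
```

```text
foot rear L,R [[0.5575000047683716, 0.2777000069618225], [0.6111000180244446, 0.06469999998807907]] size [0.0838 0.2196] yaw 14.12 toe [0.5857 0.1715] origin [0.4984 0.1496]
toe in hotplate frame [-0.0764 -0.0127] dyaw 10.12
```

>>> apply_moves(rows=[{"travel": [0.003, 0, 0], "dr": [0, 0, 0]}, {"travel": [0.006, 0, 0], "dr": [0, 0, 0]}, {"travel": [0.009, 0, 0], "dr": [0, 0, 0]}, {"travel": [0.012, 0, 0], "dr": [0, 0, 0]}, {"travel": [0.015, 0, 0], "dr": [0, 0, 0]}, {"travel": [0.018, 0, 0], "dr": [0, 0, 0]}, {"travel": [0.021, 0, 0], "dr": [0, 0, 0]}, {"travel": [0.024, 0, 0], "dr": [0, 0, 0]}, {"travel": [0.026, 0, 0], "dr": [0, 0, 0]}, {"travel": [0.028, 0, 0], "dr": [0, 0, 0]}, {"travel": [0.028, 0, 0], "dr": [0, 0, 0]}])

```text
time: 6.55
eef_pos: [0.5277, 0.0395, 0.0307]
tool_rot: [180.0, 0.0, 94.0]
ft_force: [0.4, -2.8, 2.5]
opening: -0.0001
```

```bash
python3 -c "
from h import *
foot(get_image('top')); goto([.532,-.015,.03],94)"
```

```text
foot rear L,R [[0.6263999938964844, 0.056699998676776886], [0.6026999950408936, -0.14319999516010284]] size [0.2012 0.314 ] yaw -6.77 toe [ 0.616  -0.0434] origin [ 0.5266 -0.0328]
toe in hotplate frame [-0.0612 -0.2292] dyaw -10.77
travel [-0.0547, 0.0005, 0.0006] dr [0.03, 0.01, 0.01]
t 6.6 pos [0.5277, 0.0395, 0.0306] rot [179.97, 0.01, 94.01] F [0.03, -3.45, 2.49] op -0.0003 q [-8.5, 33.3, 93.1, -0.0, 53.6, -102.6]
```

>>> apply_moves(rows=[{"travel": [-0.015, 0, 0], "dr": [0, 0, 0]}, {"travel": [-0.035, 0, 0], "dr": [0, 0, 0]}, {"travel": [-0.045, 0, -0.02], "dr": [0, 0, 0]}, {"travel": [-0.045, 0, -0.06], "dr": [0, 0, 0]}, {"travel": [-0.045, 0, -0.1], "dr": [0, 0, 0]}, {"travel": [-0.035, -0.03, -0.14], "dr": [0, 0, 0]}, {"travel": [-0.015, -0.065, -0.16], "dr": [0, 0, 0]}, {"travel": [0.01, -0.1, -0.17], "dr": [0, 0, 0]}, {"travel": [0.04, -0.13, -0.17], "dr": [0, 0, 0]}, {"travel": [0.07, -0.155, -0.17], "dr": [0, 0, 0]}, {"travel": [0.09, -0.17, -0.17], "dr": [0, 0, 0]}, {"travel": [0.09, -0.17, -0.17], "dr": [0, 0, 0]}], grip=-1)

```text
time: 7.6
eef_pos: [0.3469, 0.1207, 0.2003]
tool_rot: [-179.9, -0.1, 94.2]
ft_force: [1.3, -0.1, 1.2]
opening: 0.0855
```

```bash
python3 -c "
from h import *
foot(get_image('top'));goto([.532,-.015,.03],94)"
```

```text
foot rear L,R [[0.5648000240325928, 0.30390000343322754], [0.6097000241279602, 0.08900000154972076]] size [0.0833 0.2196] yaw 11.81 toe [0.5886 0.1967] origin [0.5005 0.1783]
toe in hotplate frame [-0.0717  0.0123] dyaw 7.81
travel [-0.1476, 0.1723, 0.1703] dr [-0.01, -0.06, 0.23]
t 7.65 pos [0.3493, 0.1194, 0.2005] rot [-179.99, -0.06, 94.23] F [0.91, -1.18, 0.48] op 0.0855 q [0.3, 5.2, 102.9, 0.1, 71.9, -94.0]
```

```bash
python3 -c "
from h import *
o=(.5005,.1783)
goto(sh(o,11.8,-.09,0,.12),101.8,35);goto(sh(o,11.8,-.05,0,.01),101.8,35)"
```

```text
travel [0.0357, 0.0659, 0.0805] dr [-34.96, 2.26, -7.35]
t 7.65 pos [0.3493, 0.1194, 0.2005] rot [-179.99, -0.06, 94.23] F [0.91, -1.18, 0.48] op 0.0855 q [0.3, 5.2, 102.9, 0.1, 71.9, -94.0]
travel [0.0409, 0.1056, 0.1905] dr [-34.96, 2.26, -7.35]
t 7.65 pos [0.3493, 0.1194, 0.2005] rot [-179.99, -0.06, 94.23] F [0.91, -1.18, 0.48] op 0.0855 q [0.3, 5.2, 102.9, 0.1, 71.9, -94.0]
```

>>> apply_moves(rows=[{"travel": [0.005, 0.01, 0.01], "dr": [-6, 0.4, -1.2]}, {"travel": [0.01, 0.02, 0.02], "dr": [-12, 0.8, -2.5]}, {"travel": [0.018, 0.035, 0.035], "dr": [-18, 1.2, -3.8]}, {"travel": [0.025, 0.045, 0.05], "dr": [-24, 1.6, -5]}, {"travel": [0.03, 0.057, 0.065], "dr": [-30, 2, -6.3]}, {"travel": [0.036, 0.066, 0.08], "dr": [-35, 2.3, -7.4]}, {"travel": [0.037, 0.07, 0.105], "dr": [-35, 2.3, -7.4]}, {"travel": [0.038, 0.08, 0.13], "dr": [-35, 2.3, -7.4]}, {"travel": [0.04, 0.095, 0.155], "dr": [-35, 2.3, -7.4]}, {"travel": [0.041, 0.103, 0.17], "dr": [-35, 2.3, -7.4]}, {"travel": [0.041, 0.1055, 0.18], "dr": [-35, 2.3, -7.4]}, {"travel": [0.041, 0.1055, 0.18], "dr": [-35, 2.3, -7.4]}])

```text
time: 8.65
eef_pos: [0.4698, 0.148, 0.0648]
tool_rot: [147.1, -2.1, 102.3]
ft_force: [-0.2, -0.3, 0.1]
opening: 0.0853
```

```bash
python3 -c "
from h import *
o=(.5005,.1783)
goto(sh(o,11.8,-.015,0,.01),101.8,35)
d=shot('scene','s4.png');b=shot('top','t4.png')
f=lambda n,y0,y1,x0,x1: cv2.resize(cv2.imread(n)[y0:y1,x0:x1],(400,500),interpolation=3)
cv2.imwrite('pics/c6.png',np.hstack([f('pics/s4.png',100,300,240,400),f('pics/t4.png',90,290,240,400)]))
foot(b)"
```

```text
travel [0.0211, -0.0122, 0.0583] dr [-2.09, -2.06, -0.75]
t 8.65 pos [0.4698, 0.148, 0.0648] rot [147.08, -2.13, 102.33] F [-0.16, -0.26, 0.06] op 0.0853 q [-1.2, 22.9, 121.0, 65.1, 10.0, -165.1]
foot rear L,R [[0.5648000240325928, 0.30390000343322754], [0.6097000241279602, 0.08900000154972076]] size [0.0833 0.2196] yaw 11.81 toe [0.5886 0.1967] origin [0.5005 0.1783]
toe in hotplate frame [-0.0717  0.0123] dyaw 7.81
```

View pics/c6.png

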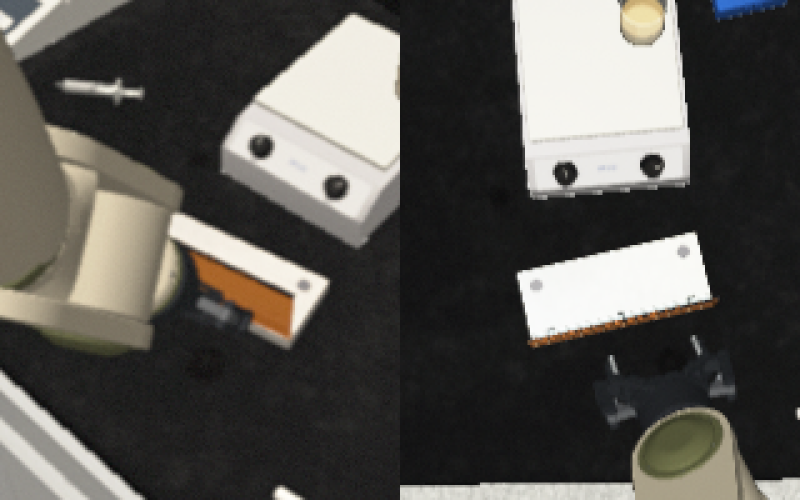

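```bash
python3 -c "
from h import *
o=(.5005,.1783)
goto(sh(o,11.8,-.07,0,.13),101.8,15)"
```

```text
travel [0.0255, 0.007, -0.0718] dr [17.91, -2.12, 0.09]
t 8.75 pos [0.4695, 0.1485, 0.0651] rot [147.07, -1.89, 102.74] F [-0.2, -1.09, 0.27] op 0.0857 q [-1.2, 22.8, 121.0, 64.8, 10.0, -165.2]
```

>>> apply_moves(rows=[{"travel": [0, 0, -0.02], "dr": [0, 0, 0]}, {"travel": [0, 0, -0.05], "dr": [5, 0, 0]}, {"travel": [0, 0, -0.08], "dr": [10, 0, 0]}, {"travel": [0, 0, -0.11], "dr": [15, 0, 0]}, {"travel": [0, 0, -0.13], "dr": [19, 0, 0]}, {"travel": [0, 0, -0.14], "dr": [19, 0, 0]}, {"travel": [0, 0, -0.14], "dr": [19, 0, 0]}, {"travel": [0, 0, -0.14], "dr": [19, 0, 0]}, {"travel": [0, 0, -0.14], "dr": [19, 0, 0]}])

```text
time: 9.5
eef_pos: [0.3943, 0.1286, 0.184]
tool_rot: [165.8, -1.9, 102.9]
ft_force: [0.0, 0.3, -0.9]
opening: 0.0853
```

```bash
python3 -c "
from h import *
o=(.5005,.1783)
goto(sh(o,11.8,-.05,0,.06),101.8,15);goto(sh(o,11.8,-.05,0,.016),101.8,15)"
```

```text
travel [0.0217, 0.0321, 0.1368] dr [-0.87, -2.08, 0.55]
t 9.5 pos [0.3943, 0.1286, 0.184] rot [165.85, -1.88, 102.85] F [0.0, 0.33, -0.92] op 0.0853 q [-1.9, 5.1, 107.8, 6.6, 54.0, -107.8]
travel [0.0202, 0.0214, 0.1794] dr [-0.87, -2.08, 0.55]
t 9.5 pos [0.3943, 0.1286, 0.184] rot [165.85, -1.88, 102.85] F [0.0, 0.33, -0.92] op 0.0853 q [-1.9, 5.1, 107.8, 6.6, 54.0, -107.8]
```

>>> apply_moves(rows=[{"travel": [0.007, 0.01, 0.03], "dr": [-0.9, -2.1, 0.5]}, {"travel": [0.014, 0.02, 0.06], "dr": [-0.9, -2.1, 0.5]}, {"travel": [0.02, 0.025, 0.09], "dr": [-0.9, -2.1, 0.5]}, {"travel": [0.02, 0.025, 0.12], "dr": [-0.9, -2.1, 0.5]}, {"travel": [0.02, 0.023, 0.145], "dr": [-0.9, -2.1, 0.5]}, {"travel": [0.02, 0.0215, 0.165], "dr": [-0.9, -2.1, 0.5]}, {"travel": [0.02, 0.0215, 0.175], "dr": [-0.9, -2.1, 0.5]}, {"travel": [0.02, 0.0215, 0.179], "dr": [-0.9, -2.1, 0.5]}, {"travel": [0.02, 0.0215, 0.179], "dr": [-0.9, -2.1, 0.5]}, {"travel": [0.02, 0.0215, 0.179], "dr": [-0.9, -2.1, 0.5]}])

```text
time: 10.33
eef_pos: [0.451, 0.1677, 0.0158]
tool_rot: [165.1, 0.0, 101.8]
ft_force: [0.1, -0.3, -0.2]
opening: 0.0853
```

```bash
python3 -c "
from h import *
o=(.5005,.1783)
goto(sh(o,11.8,-.01,0,.016),101.8,15);goto(sh((.5712,.1832),4,0,0,.016),94,15)
foot(get_image('top'))"
```

```text
travel [0.0002, 0.0394, 0.0102] dr [-0.14, 0.01, 0.02]
t 10.33 pos [0.451, 0.1677, 0.0158] rot [165.14, 0.01, 101.81] F [0.12, -0.3, -0.19] op 0.0853 q [5.4, 28.6, 112.2, 4.0, 24.5, -99.9]
travel [-0.0094, 0.1169, 0.0307] dr [-0.14, -2.0, 7.55]
t 10.33 pos [0.451, 0.1677, 0.0158] rot [165.14, 0.01, 101.81] F [0.12, -0.3, -0.19] op 0.0853 q [5.4, 28.6, 112.2, 4.0, 24.5, -99.9]
foot rear L,R [[0.5649999976158142, 0.30390000343322754], [0.6096000075340271, 0.08879999816417694]] size [0.0835 0.2196] yaw 11.74 toe [0.5887 0.1967] origin [0.5006 0.1783]
toe in hotplate frame [-0.0717  0.0122] dyaw 7.74
```

>>> apply_moves(rows=[{"travel": [0, 0.01, 0.0026], "dr": [0, 0, 0]}, {"travel": [0, 0.02, 0.0052], "dr": [0, 0, 0]}, {"travel": [0, 0.028, 0.0073], "dr": [0, 0, 0]}, {"travel": [0, 0.033, 0.0086], "dr": [0, 0, 0]}, {"travel": [0, 0.037, 0.0097], "dr": [0, 0, 0]}, {"travel": [0, 0.04, 0.0104], "dr": [0, 0, 0]}, {"travel": [0, 0.043, 0.0112], "dr": [0, 0, 0]}, {"travel": [-0.0004, 0.046, 0.012], "dr": [0, -0.1, 0.5]}, {"travel": [-0.0008, 0.049, 0.0128], "dr": [0, -0.3, 1]}, {"travel": [-0.0012, 0.052, 0.0136], "dr": [0, -0.4, 1.5]}, {"travel": [-0.0016, 0.055, 0.0144], "dr": [0, -0.5, 2]}, {"travel": [-0.002, 0.058, 0.0152], "dr": [0, -0.7, 2.5]}])

```text
time: 11.38
eef_pos: [0.5088, 0.1781, 0.0157]
tool_rot: [165.3, 0.0, 99.2]
ft_force: [-6.1, 0.5, 3.8]
opening: 0.0855
```

```bash
python3 -c "
from h import *
foot(get_image('top'))
goto(sh((.5712,.1832),4,-.007,0,.016),94,15)"
```

```text
foot rear L,R [[0.5863999724388123, 0.302700012922287], [0.6223000288009644, 0.08590000122785568]] size [0.0823 0.2197] yaw 9.41 toe [0.6058 0.1945] origin [0.517  0.1798]
toe in hotplate frame [-0.0547  0.0089] dyaw 5.41
travel [-0.0042, 0.0529, 0.0137] dr [-0.26, -1.29, 5.02]
t 11.43 pos [0.5096, 0.1782, 0.0158] rot [165.26, 0.04, 99.18] F [-3.5, 0.38, 0.16] op 0.0854 q [6.4, 32.0, 102.9, 1.3, 30.4, -93.9]
```

>>> apply_moves(rows=[{"travel": [-0.0003, 0.004, 0.001], "dr": [0, -0.2, 0.6]}, {"travel": [-0.0006, 0.007, 0.0018], "dr": [0, -0.3, 1.1]}, {"travel": [-0.0008, 0.01, 0.0026], "dr": [0, -0.4, 1.6]}, {"travel": [-0.001, 0.013, 0.0034], "dr": [0, -0.5, 2.1]}, {"travel": [-0.0013, 0.016, 0.0041], "dr": [0, -0.7, 2.6]}, {"travel": [-0.0015, 0.019, 0.0049], "dr": [0, -0.8, 3.1]}, {"travel": [-0.0018, 0.022, 0.0057], "dr": [0, -0.9, 3.6]}, {"travel": [-0.002, 0.025, 0.0065], "dr": [0, -1.1, 4.1]}, {"travel": [-0.0022, 0.028, 0.0072], "dr": [0, -1.2, 4.6]}, {"travel": [-0.0025, 0.031, 0.008], "dr": [0, -1.3, 5]}, {"travel": [-0.0027, 0.034, 0.0088], "dr": [0, -1.3, 5]}, {"travel": [-0.0029, 0.037, 0.0096], "dr": [0, -1.3, 5]}])

```text
time: 12.43
eef_pos: [0.5489, 0.1813, 0.0163]
tool_rot: [165.1, 0.0, 94.0]
ft_force: [-3.3, -0.8, -1.5]
opening: 0.0855
```

```bash
python3 -c "
from h import *
b=shot('top','t5.png');foot(b);a=shot('scene','s5.png')
f=lambda n,y0,y1,x0,x1: cv2.resize(cv2.imread(n)[y0:y1,x0:x1],(400,500),interpolation=3)
cv2.imwrite('pics/c7.png',np.hstack([f('pics/s5.png',100,300,260,420),f('pics/t5.png',120,270,260,380)]))
goto(sh((.5712,.1832),4,-.007,0,.016),94,15)"
```

```text
foot rear L,R [[0.6378999948501587, 0.2978000044822693], [0.6532999873161316, 0.07890000194311142]] size [0.0793 0.2194] yaw 4.04 toe [0.647  0.1885] origin [0.5572 0.1821]
toe in hotplate frame [-0.014  -0.0001] dyaw 0.04
travel [0.0004, 0.0141, 0.0043] dr [-0.03, 0.01, 0.04]
t 12.53 pos [0.5495, 0.1813, 0.0165] rot [165.03, 0.02, 94.04] F [-0.52, 0.09, 0.03] op 0.0853 q [6.9, 34.4, 96.6, -1.3, 34.1, -86.1]
```

View pics/c7.png

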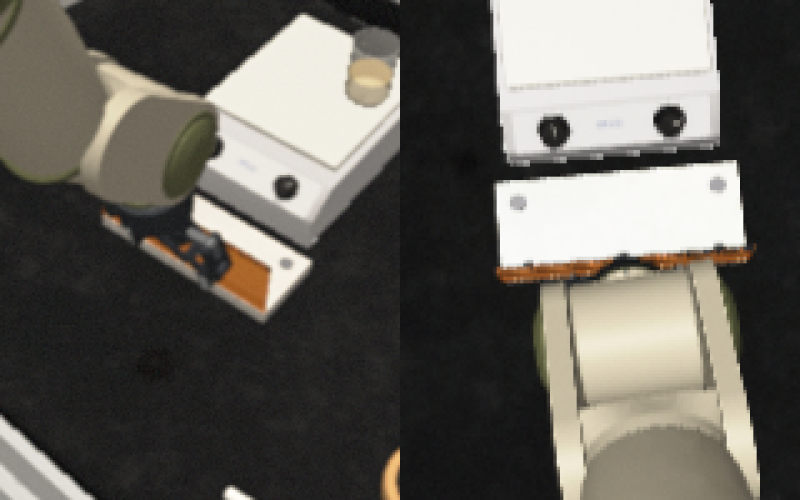

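>>> apply_moves(rows=[{"travel": [0, 0.002, 0.0005], "dr": [0, 0, 0]}, {"travel": [0, 0.004, 0.0011], "dr": [0, 0, 0]}, {"travel": [0, 0.006, 0.0016], "dr": [0, 0, 0]}, {"travel": [0, 0.008, 0.0021], "dr": [0, 0, 0]}, {"travel": [0, 0.0095, 0.0025], "dr": [0, 0, 0]}, {"travel": [0, 0.011, 0.0029], "dr": [0, 0, 0]}, {"travel": [0, 0.012, 0.0032], "dr": [0, 0, 0]}, {"travel": [0, 0.013, 0.0035], "dr": [0, 0, 0]}])

```text
time: 13.2
eef_pos: [0.562, 0.1823, 0.0164]
tool_rot: [165.1, 0.0, 94.0]
ft_force: [-5.2, -1.0, 3.3]
opening: 0.0854
```

```bash
python3 -c "
from h import *
foot(get_image('top'));goto(sh((.5712,.1832),4,-.007,0,.016),94,15)"
```

```text
foot rear L,R [[0.6549000144004822, 0.29919999837875366], [0.6704999804496765, 0.08020000159740448]] size [0.0815 0.2195] yaw 4.06 toe [0.6641 0.1898] origin [0.5743 0.1834]
toe in hotplate frame [0.0031 0.0001] dyaw 0.06
travel [0.0003, 0.0018, 0.001] dr [-0.1, 0.01, 0.05]
t 13.25 pos [0.5623, 0.1823, 0.0165] rot [165.1, 0.02, 94.04] F [-5.34, -0.27, 1.37] op 0.0857 q [6.8, 35.2, 94.5, -1.3, 35.4, -86.3]
```

>>> apply_moves(rows=[{"travel": [0, 0.001, 0.0003], "dr": [0, 0, 0]}, {"travel": [0, 0.0015, 0.0004], "dr": [0, 0, 0]}, {"travel": [0, 0.002, 0.0005], "dr": [0, 0, 0]}, {"travel": [0, 0.002, 0.0005], "dr": [0, 0, 0]}])

```text
time: 13.58
eef_pos: [0.5641, 0.1824, 0.0164]
tool_rot: [165.1, 0.0, 94.0]
ft_force: [-4.7, -0.7, 1.6]
opening: 0.0858
```

>>> apply_moves(rows=[{"travel": [0, 0.001, 0.0003], "dr": [0, 0, 0]}, {"travel": [0, 0.0015, 0.0004], "dr": [0, 0, 0]}, {"travel": [0, 0.002, 0.0005], "dr": [0, 0, 0]}, {"travel": [0, 0.002, 0.0005], "dr": [0, 0, 0]}])

```text
time: 13.92
eef_pos: [0.5662, 0.1826, 0.0165]
tool_rot: [165.1, 0.0, 94.0]
ft_force: [-3.5, -0.6, 1.5]
opening: 0.0854
```

>>> apply_moves(rows=[{"travel": [0, 0.001, 0.0003], "dr": [0, 0, 0]}, {"travel": [0, 0.0015, 0.0004], "dr": [0, 0, 0]}, {"travel": [0, 0.002, 0.0005], "dr": [0, 0, 0]}, {"travel": [0, 0.002, 0.0005], "dr": [0, 0, 0]}])

```text
time: 14.25
eef_pos: [0.567, 0.1827, 0.0164]
tool_rot: [165.3, 0.0, 94.1]
ft_force: [-11.2, -0.9, 6.3]
opening: 0.0858
```

```bash
python3 -c "
from h import *
b=shot('top','t6.png');a=shot('scene','s6.png')
f=lambda n,y0,y1,x0,x1,w: cv2.resize(cv2.imread(n)[y0:y1,x0:x1],(w,560),interpolation=3)
cv2.imwrite('pics/c8.png',np.hstack([f('pics/s6.png',140,240,300,400,400),f('pics/t6.png',140,210,285,365,400)]))"
```

```text
(no output)
```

View pics/c8.png

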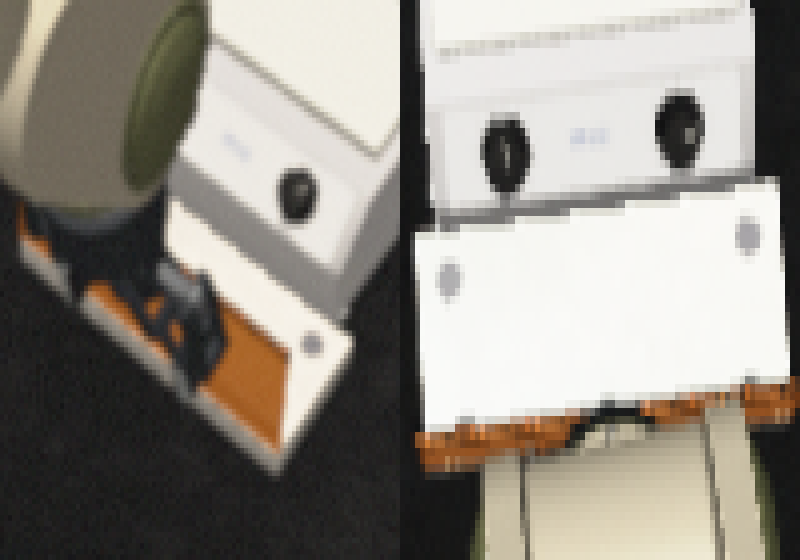

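>>> apply_moves(rows=[{"travel": [0, 0, 0], "dr": [0, -0.2, 0.7]}, {"travel": [0, 0, 0], "dr": [0, -0.4, 1.5]}, {"travel": [0, 0, 0], "dr": [0, -0.4, 1.5]}, {"travel": [0, 0, 0], "dr": [0, -0.4, 1.5]}])

```text
time: 14.68
eef_pos: [0.5662, 0.1827, 0.0163]
tool_rot: [165.3, 0.1, 92.6]
ft_force: [-15.3, -1.2, 9.5]
opening: 0.0855
```

```bash
python3 -c "
from h import *
s=observe();print(s['wrist_torque'].round(3),s['ft_force'].round(1),s['tool_rot'].round(2))"
```

```text
[0.224 1.873 0.636] [-15.3  -1.2   9.5] [1.6534e+02 7.0000e-02 9.2580e+01]
```

>>> apply_moves(rows=[{"travel": [0, 0, 0], "dr": [0, 0.4, -1.5]}, {"travel": [0, 0, 0], "dr": [0, 0.6, -2.3]}, {"travel": [0, 0, 0], "dr": [0, 0.8, -3]}, {"travel": [0, 0, 0], "dr": [0, 0.8, -3]}, {"travel": [0, 0, 0], "dr": [0, 0.8, -3]}])

```text
time: 15.1
eef_pos: [0.5676, 0.1822, 0.0163]
tool_rot: [165.2, 0.0, 95.5]
ft_force: [-6.9, -3.5, 4.0]
opening: 0.0855
```

```bash
python3 -c "
from h import *
s=observe();print(s['wrist_torque'].round(3),s['ft_force'].round(1),s['tool_rot'].round(2),s['eef_pos'])"
```

```text
[-0.74   1.007 -0.496] [-6.9 -3.5  4. ] [1.652e+02 4.000e-02 9.555e+01] [0.56764173 0.18217688 0.01626209]
```

>>> apply_moves(rows=[{"travel": [0, 0.0005, 0.0001], "dr": [0, 0, 0]}, {"travel": [0, 0.001, 0.0003], "dr": [0, 0, 0]}, {"travel": [0, 0.001, 0.0003], "dr": [0, 0, 0]}, {"travel": [0, 0.001, 0.0003], "dr": [0, 0, 0]}])

```text
time: 15.43
eef_pos: [0.5681, 0.1821, 0.0162]
tool_rot: [165.3, 0.1, 95.6]
ft_force: [-10.2, -4.8, 5.6]
opening: 0.0851
```

```bash
python3 -c "
from h import *
s=observe();print(s['wrist_torque'].round(3),s['ft_force'].round(1),s['tool_rot'].round(2),s['eef_pos'])"
```

```text
[-0.927  1.365 -0.606] [-10.2  -4.8   5.6] [1.6527e+02 5.0000e-02 9.5560e+01] [0.56810476 0.18214905 0.01620649]
```

>>> apply_moves(rows=[{"travel": [0, 0, 0], "dr": [0, -0.4, 1.5]}, {"travel": [0, 0, 0], "dr": [0, -0.4, 1.5]}, {"travel": [0, 0, 0], "dr": [0, -0.4, 1.5]}])

```text
time: 15.68
eef_pos: [0.5675, 0.1824, 0.0161]
tool_rot: [165.3, 0.1, 94.1]
ft_force: [-11.6, -3.9, 6.3]
opening: 0.0854
```

```bash
python3 -c "
from h import *
s=observe();print(s['wrist_torque'].round(3),s['ft_force'].round(1),s['tool_rot'].round(2),s['eef_pos'])"
```

```text
[-0.364  1.661  0.415] [-11.6  -3.9   6.3] [1.6534e+02 9.0000e-02 9.4110e+01] [0.56748787 0.18239448 0.01606582]
```

>>> apply_moves(rows=[{"travel": [0, -0.004, -0.001], "dr": [0, 0, 0]}, {"travel": [0, -0.01, -0.0026], "dr": [0, 0, 0]}, {"travel": [0, -0.025, -0.0067], "dr": [0, 0, 0]}, {"travel": [0, -0.05, -0.0134], "dr": [0, 0, 0]}, {"travel": [0, -0.075, -0.03], "dr": [0, 0, 0]}, {"travel": [0, -0.1, -0.06], "dr": [0, 0, 0]}, {"travel": [0, -0.12, -0.095], "dr": [0, 0, 0]}, {"travel": [0, -0.14, -0.13], "dr": [0, 0, 0]}, {"travel": [0, -0.15, -0.16], "dr": [0, 0, 0]}, {"travel": [0, -0.16, -0.17], "dr": [0, 0, 0]}, {"travel": [0, -0.16, -0.17], "dr": [0, 0, 0]}, {"travel": [0, -0.16, -0.17], "dr": [0, 0, 0]}])

```text
time: 16.68
eef_pos: [0.3721, 0.169, 0.1401]
tool_rot: [164.9, 0.0, 94.1]
ft_force: [0.4, 0.4, -0.1]
opening: 0.0853
```

```bash
python3 - <<'E'
from h import *
b=shot('top','t7.png');a=shot('scene','s7.png');goto([.4,.18,.2],94,15)
try: foot(b)
except Exception as e: print(e)
# pane front edge line + side edges from amber mask in scene are indicative; rear corners of foot: bright columns
g=b['pixels'].min(2).astype(int)
for u in (292,300,310,320,330,340,350,356): print(u,g[160:176,u].tolist())
f=lambda n,y0,y1,x0,x1,w: cv2.resize(cv2.imread(n)[y0:y1,x0:x1],(w,560),interpolation=3)
cv2.imwrite('pics/c9.png',np.hstack([f('pics/s7.png',120,240,290,410,400),f('pics/t7.png',140,210,285,365,400)]))
E
```

```text
travel [0.0091, 0.0432, -0.0517] dr [-0.11, 0.01, 0.04]
t 16.78 pos [0.3722, 0.1689, 0.139] rot [165.11, 0.02, 94.03] F [0.43, -0.06, -0.92] op 0.0854 q [8.5, 9.0, 112.9, -1.7, 43.3, -84.5]
'NoneType' object is not subscriptable
292 [205, 205, 203, 203, 203, 193, 154, 153, 129, 201, 243, 243, 243, 233, 207, 198]
300 [226, 228, 229, 230, 230, 203, 141, 115, 209, 241, 242, 242, 242, 243, 243, 243]
310 [54, 138, 210, 229, 210, 152, 114, 210, 242, 242, 243, 242, 243, 243, 243, 244]
320 [230, 230, 230, 213, 156, 109, 210, 243, 243, 244, 244, 245, 245, 245, 245, 245]
330 [230, 229, 214, 156, 109, 213, 243, 243, 244, 246, 246, 246, 246, 245, 245, 245]
340 [31, 145, 156, 107, 141, 226, 245, 245, 245, 245, 245, 244, 245, 245, 246, 246]
350 [223, 168, 107, 131, 223, 245, 245, 244, 244, 244, 244, 244, 245, 244, 245, 244]
356 [27, 101, 218, 243, 243, 243, 233, 200, 176, 190, 232, 245, 245, 245, 245, 245]
```

View pics/c9.png

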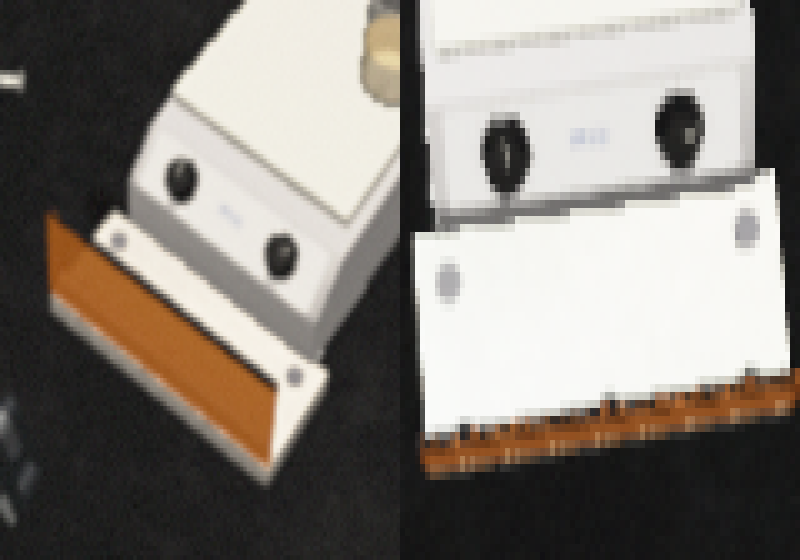

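```bash
python3 -c "
from h import *
o=(.575,.183)
goto(sh(o,4.5,-.05,-.035,.016),95.5,15);goto(sh(o,4.5,-.007,-.035,.016),95.5,15)"
```

```text
travel [-0.0355, 0.1168, 0.1583] dr [-0.11, 0.4, -1.41]
t 16.78 pos [0.3722, 0.1689, 0.139] rot [165.11, 0.02, 94.03] F [0.43, -0.06, -0.92] op 0.0854 q [8.5, 9.0, 112.9, -1.7, 43.3, -84.5]
travel [-0.0352, 0.1583, 0.1694] dr [-0.11, 0.4, -1.41]
t 16.78 pos [0.3722, 0.1689, 0.139] rot [165.11, 0.02, 94.03] F [0.43, -0.06, -0.92] op 0.0854 q [8.5, 9.0, 112.9, -1.7, 43.3, -84.5]
```

>>> apply_moves(rows=[{"travel": [-0.007, 0.01, 0.035], "dr": [0, 0.4, -1.4]}, {"travel": [-0.014, 0.03, 0.07], "dr": [0, 0.4, -1.4]}, {"travel": [-0.021, 0.05, 0.1], "dr": [0, 0.4, -1.4]}, {"travel": [-0.028, 0.07, 0.125], "dr": [0, 0.4, -1.4]}, {"travel": [-0.035, 0.095, 0.145], "dr": [0, 0.4, -1.4]}, {"travel": [-0.0355, 0.117, 0.158], "dr": [0, 0.4, -1.4]}, {"travel": [-0.0355, 0.117, 0.158], "dr": [0, 0.4, -1.4]}, {"travel": [-0.0355, 0.13, 0.162], "dr": [0, 0.4, -1.4]}, {"travel": [-0.0355, 0.143, 0.1655], "dr": [0, 0.4, -1.4]}, {"travel": [-0.0355, 0.148, 0.167], "dr": [0, 0.4, -1.4]}, {"travel": [-0.0355, 0.151, 0.168], "dr": [0, 0.4, -1.4]}, {"travel": [-0.0355, 0.152, 0.168], "dr": [0, 0.4, -1.4]}])

```text
time: 17.78
eef_pos: [0.5633, 0.1468, 0.0155]
tool_rot: [165.2, -0.0, 95.5]
ft_force: [-0.4, -0.2, 1.0]
opening: 0.0855
```

>>> apply_moves(rows=[{"travel": [0, 0.001, 0.0003], "dr": [0, 0, 0]}, {"travel": [0, 0.002, 0.0005], "dr": [0, 0, 0]}, {"travel": [0, 0.002, 0.0005], "dr": [0, 0, 0]}])

```text
time: 18.03
eef_pos: [0.5653, 0.147, 0.0163]
tool_rot: [165.1, -0.0, 95.5]
ft_force: [-0.4, 0.5, 0.0]
opening: 0.0856
```

>>> apply_moves(rows=[{"travel": [0, 0.001, 0.0003], "dr": [0, 0, 0]}, {"travel": [0, 0.002, 0.0005], "dr": [0, 0, 0]}, {"travel": [0, 0.002, 0.0005], "dr": [0, 0, 0]}])

```text
time: 18.28
eef_pos: [0.5678, 0.1472, 0.0164]
tool_rot: [165.1, -0.0, 95.5]
ft_force: [-0.7, 0.4, -0.4]
opening: 0.0854
```

>>> apply_moves(rows=[{"travel": [0, 0.0007, 0.0002], "dr": [0, 0, 0]}, {"travel": [0, 0.0015, 0.0004], "dr": [0, 0, 0]}, {"travel": [0, 0.0015, 0.0004], "dr": [0, 0, 0]}])

```text
time: 18.53
eef_pos: [0.5693, 0.1474, 0.0163]
tool_rot: [165.1, -0.0, 95.5]
ft_force: [-0.5, -0.5, -0.5]
opening: 0.0859
```

>>> apply_moves(rows=[{"travel": [0, 0.0007, 0.0002], "dr": [0, 0, 0]}, {"travel": [0, 0.0015, 0.0004], "dr": [0, 0, 0]}, {"travel": [0, 0.0015, 0.0004], "dr": [0, 0, 0]}])

```text
time: 18.78
eef_pos: [0.5708, 0.1475, 0.0163]
tool_rot: [165.1, -0.0, 95.5]
ft_force: [-0.1, -0.6, 0.1]
opening: 0.0853
```

>>> apply_moves(rows=[{"travel": [0, 0.0007, 0.0002], "dr": [0, 0, 0]}, {"travel": [0, 0.0015, 0.0004], "dr": [0, 0, 0]}, {"travel": [0, 0.0015, 0.0004], "dr": [0, 0, 0]}])

```text
time: 19.03
eef_pos: [0.5713, 0.1475, 0.0161]
tool_rot: [165.3, -0.0, 95.5]
ft_force: [-5.6, -1.2, 3.3]
opening: 0.0854
```

>>> apply_moves(rows=[{"travel": [0, 0.0007, 0.0002], "dr": [0, 0, 0]}, {"travel": [0, 0.0012, 0.0003], "dr": [0, 0, 0]}, {"travel": [0, 0.0012, 0.0003], "dr": [0, 0, 0]}, {"travel": [0, 0.0012, 0.0003], "dr": [0, 0, 0]}])

```text
time: 19.37
eef_pos: [0.5716, 0.1475, 0.016]
tool_rot: [165.4, 0.0, 95.5]
ft_force: [-10.5, -3.0, 7.3]
opening: 0.0852
```

```bash
python3 -c "
from h import *
s=observe();print(s['wrist_torque'].round(3),s['ft_force'].round(1),s['tool_rot'].round(2),s['eef_pos'])"
```

```text
[-0.477  1.211 -0.083] [-10.5  -3.    7.3] [1.6536e+02 1.0000e-02 9.5520e+01] [0.57157544 0.14750712 0.01599341]
```

>>> apply_moves(rows=[{"travel": [0, -0.004, -0.001], "dr": [0, 0, 0]}, {"travel": [0, -0.01, -0.0026], "dr": [0, 0, 0]}, {"travel": [0, -0.025, -0.0067], "dr": [0, 0, 0]}, {"travel": [0, -0.05, -0.0134], "dr": [0, 0, 0]}, {"travel": [0, -0.075, -0.03], "dr": [0, 0, 0]}, {"travel": [0, -0.1, -0.06], "dr": [0, 0, 0]}, {"travel": [0, -0.12, -0.095], "dr": [0, 0, 0]}, {"travel": [0, -0.14, -0.13], "dr": [0, 0, 0]}, {"travel": [0, -0.15, -0.16], "dr": [0, 0, 0]}, {"travel": [0, -0.16, -0.17], "dr": [0, 0, 0]}, {"travel": [0, -0.16, -0.17], "dr": [0, 0, 0]}])

```text
time: 20.28
eef_pos: [0.3748, 0.1289, 0.1413]
tool_rot: [164.9, 0.0, 95.5]
ft_force: [-0.7, 0.1, -1.0]
opening: 0.0854
```

```bash
cat > m.py <<'E'
from h import *
def lines(d,lo=298,hi=352,show=1):
    g=d['pixels'].min(2).astype(float); A=[];B=[];gap=[]
    for u in range(lo,hi):
        c=g[:,u]; r=np.arange(158,174); k=r[np.argmin(c[158:172])] if not 304<=u<=314 and not 334<=u<=344 else None
        if k is None: continue
        dn=k-1
        while c[dn]<185: dn-=1
        up=k+1
        while c[up]<185: up+=1
        A.append((u,dn+(c[dn]-185)/(c[dn]-c[dn+1]))); B.append((u,up-(c[up]-185)/(c[up]-c[up-1])))
    A=np.array(A);B=np.array(B)
    for n,P,z in(('plate edge',A,.015),('foot rear',B,.016)):
        W=np.array([ray(d,u,v,z)[:2] for u,v in P]); m=np.polyfit(W[:,1],W[:,0],1); res=W[:,0]-np.polyval(m,W[:,1])
        print(n,'yaw',np.degrees(np.arctan(-m[0])).round(2),'x at y=.28/.19/.10',np.polyval(m,[.28,.19,.10]).round(4),'rms',res.std().round(5))
    print('gray width L/M/R px',[(B[i:j,1]-A[i:j,1]).mean().round(2) for i,j in((0,6),(14,20),(-6,None))])
def yawline(d,v0,v1):pass
if __name__=='__main__':
    def load(fn,d): e=dict(d); e['pixels']=cv2.cvtColor(cv2.imread('pics/'+fn),cv2.COLOR_BGR2RGB); return e
    d=shot('top','t8.png'); shot('scene','s8.png')
    for f in('t6.png','t7.png','t8.png'): print(f); lines(load(f,d))
    # pane/foot front & sides: outline of the white foot below the gray strip
    f=lambda n,y0,y1,x0,x1,w: cv2.resize(cv2.imread(n)[y0:y1,x0:x1],(w,560),interpolation=cv2.INTER_NEAREST)
    cv2.imwrite('pics/c10.png',np.hstack([f('pics/s8.png',150,220,310,380,400),f('pics/t8.png',155,205,285,365,400)]))
E
python3 m.py
```

```text
t6.png
plate edge yaw -0.98 x at y=.28/.19/.10 [0.6744 0.6728 0.6713] rms 0.00802
foot rear yaw 0.82 x at y=.28/.19/.10 [0.6622 0.6635 0.6648] rms 0.00475
gray width L/M/R px [np.float64(4.54), np.float64(2.69), np.float64(2.75)]
t7.png
plate edge yaw -0.97 x at y=.28/.19/.10 [0.6744 0.6728 0.6713] rms 0.00801
foot rear yaw 0.81 x at y=.28/.19/.10 [0.6622 0.6635 0.6648] rms 0.00474
gray width L/M/R px [np.float64(4.55), np.float64(2.69), np.float64(2.77)]
t8.png
plate edge yaw -0.97 x at y=.28/.19/.10 [0.6744 0.6728 0.6713] rms 0.00801
foot rear yaw 0.8 x at y=.28/.19/.10 [0.6622 0.6635 0.6648] rms 0.00475
gray width L/M/R px [np.float64(4.53), np.float64(2.68), np.float64(2.76)]
```

```bash
python3 - <<'E'
from h import *
d=get_image('top'); L=lambda f:cv2.cvtColor(cv2.imread('pics/'+f),cv2.COLOR_BGR2RGB)
g=d['pixels'].min(2).astype(float)
# foot rear edge: from inside the white foot go up to first drop below 180
def edge(g,cols,v0,th,step):
    o=[]
    for u in cols:
        v=v0
        while g[v,u]>th: v+=step
        a,b=g[v-step,u],g[v,u]; o.append((u,v-step+step*(a-th)/(a-b)))
    return np.array(o)
def fit(P,z):
    W=np.array([ray(d,u,v,z)[:2] for u,v in P]); l=cv2.fitLine(W.astype(np.float32),cv2.DIST_HUBER,0,.001,.001).ravel(); l=l if l[1]>0 else l*[-1,-1,1,1]
    return np.degrees(np.arctan2(-l[0],l[1])).round(2),np.array([l[2]+(y-l[3])*l[0]/l[1] for y in(.28,.19,.10)]).round(4)
for f in('t6.png','t8.png'):
    g=L(f).min(2).astype(float); P=edge(g,[u for u in range(296,354)],175,185,-1); print(f,'foot rear',fit(P,.016))
    mins=[g[int(v)-2:int(v)+1,u].min() for u,v in P]; print('darkest in seam',np.percentile(mins,[0,10,50,90]).round(), np.round(mins[::4]))
g0=L('t0.png').min(2).astype(float); P=[]
for u in list(range(296,352)):
    v=185
    while g0[v,u]<70: v-=1
    P.append((u,v+(g0[v,u]-70)/(g0[v,u]-g0[v+1,u])))
print('plate bottom edge start',fit(np.array(P),.01))
# foot ends at row through the rear screw: centring
for v in(168,170,172):
    r=g[v]; on=np.where(r>150)[0]; on=on[(on>275)&(on<370)]; print(v,on.min(),on.max(),[ray(d,u,v,.016)[:2].round(4).tolist() for u in(on.min()-.5,on.max()+.5)])
D=cv2.absdiff(L('t0.png'),L('t8.png')).max(2)>60; D[155:290,275:400]=0; D[270:]=0; print('other changed px rows<270',[cv2.boundingRect(c) for c in cv2.findContours(D.astype(np.uint8),0,2)[0] if cv2.contourArea(c)>3])
print(observe()['eef_pos'],observe()['ft_force'].round(1))
E
```

```text
t6.png foot rear (np.float64(3.59), array([0.6559, 0.6616, 0.6672]))Traceback (most recent call last):
  File "<stdin>", line 17, in <module>
IndexError: only integers, slices (`:`), ellipsis (`...`), numpy.newaxis (`None`) and integer or boolean arrays are valid indices
```

```bash
python3 - <<'E'
from h import *
d=get_image('top'); L=lambda f:cv2.cvtColor(cv2.imread('pics/'+f),cv2.COLOR_BGR2RGB)
def edge(g,cols,v0,th,step):
    o=[]
    for u in cols:
        v=v0
        while g[v,u]>th: v+=step
        a,b=g[v-step,u],g[v,u]; o.append((u,v-step+step*(a-th)/(a-b)))
    return o
def fit(P,z):
    W=np.array([ray(d,u,v,z)[:2] for u,v in P]); l=cv2.fitLine(W.astype(np.float32),cv2.DIST_HUBER,0,.001,.001).ravel(); l=l if l[1]>0 else l*[-1,-1,1,1]
    return np.degrees(np.arctan2(-l[0],l[1])).round(2),np.array([l[2]+(y-l[3])*l[0]/l[1] for y in(.28,.19,.10)]).round(4)
for f in('t6.png','t7.png','t8.png'):
    g=L(f).min(2).astype(float); P=edge(g,range(296,354),175,185,-1); print(f,'foot rear',fit(P,.016))
    m=[g[int(v)-2:int(v)+1,u].min() for u,v in P]; print(' seam darkest',np.round(m[::4]))
g0=L('t0.png').min(2).astype(float); P=[]
for u in range(296,352):
    v=185
    while g0[v,u]<70: v-=1
    P.append((u,v+(g0[v,u]-70)/(g0[v,u]-g0[v+1,u])))
print('plate bottom at start',fit(P,.01))
for v in(172,176):
    on=np.where(g[v]>150)[0]; on=on[(on>275)&(on<370)]; print(v,[ray(d,u,v,.016)[:2].round(4).tolist() for u in(on.min()-.5,on.max()+.5)])
D=cv2.absdiff(L('t0.png'),L('t8.png')).max(2)>60; D[155:290,275:392]=0; D[270:]=0
print('other changes',[cv2.boundingRect(c) for c in cv2.findContours(D.astype(np.uint8),0,2)[0] if cv2.contourArea(c)>3])
E
```

```text
t6.png foot rear (np.float64(3.59), array([0.6559, 0.6616, 0.6672]))
 seam darkest [179. 114. 112. 114. 114. 114. 109. 112. 108. 112. 110. 108. 112. 108.
 180.]
t7.png foot rear (np.float64(3.58), array([0.6559, 0.6615, 0.6672]))
 seam darkest [181. 115. 110. 112. 116. 112. 109. 112. 108. 111. 110. 107. 111. 107.
 153.]
t8.png foot rear (np.float64(3.58), array([0.6559, 0.6616, 0.6672]))
 seam darkest [180. 114. 113. 113. 115. 111. 110. 113. 108. 112. 110. 108. 110. 106.
 165.]
plate bottom at start (np.float64(3.86), array([0.6549, 0.661 , 0.6671]))
172 [[0.6448, 0.2988], [0.6402, 0.0798]]
176 [[0.6327, 0.2989], [0.628, 0.0772]]
other changes []
```

```bash
python3 -c "
from station import *
s=observe();print(s['time'],s['ft_force'],s['eef_pos']);print(finish_job())"
```

```text
20.4833 [ 0.22606307  0.69688762 -0.31650106] [0.37663157 0.12872365 0.13873954]
the job is handed in; nothing more can be done
None
```

The shield stands on its foot again, with the foot's rear edge flush against the hotplate front and centred on it. I handed the job in at 20.5 s, with the gripper well clear and no contact force.

**What I did:**
- I pushed the upright foot over with the closed fingertips until the shield dropped onto its foot where it lay.
- I nudged the standing shield about 40 mm to the left from its right end.
- I pushed it back low on the pane with the open fingers, turning it square on the way, until the hotplate stopped it. I then pressed lightly on the left and right sides to seat it; no force reading in the job was above about 20 N.

**Last checks:**
- **Flush:** the foot's rear edge lies within about 1 mm of the hotplate front line measured at the start (yaw 3.6° against 3.9°). No dark gap shows along the seam, and the edge did not shift between the seating presses.
- **Centred:** the foot spans y of about 0.079 to 0.299 m, centred on the hotplate to within about 1 mm.
- **Other objects:** comparing the top pictures from before and after, nothing else in the part I compared changed. I left out the bench's front strip and the area around the shield, which includes the hotplate's lower front edge.

**What failed or disagreed:**
- One pair of move calls was refused for a format slip, and nothing moved.
- A 35° tool tilt ran into a joint limit, so I used 15° instead.
- During the right-side presses, the finger forces suggested a yaw of about 5.5°, while the camera gave 3.6 to 4°. I trusted the camera.
- The picture viewer reached its limit, so the final check rests on pixel measurements only.

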